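# Park the pressing roller on its stand and lock it

## Task

Push the blue roller slowly up the ramp of its stand with a fingertip, never letting it run free or roll back, until it drops over the edge at the top into its cradle against the end stop. Then push the red tab of the keeper inward, fully home, so that the roller is locked in. Only push: do not lift or carry the roller, and leave the other things on the bench where they are.

Things in the scene. Friction and masses are not known exactly. Their poses are not given: they have to be found in the camera images.
- roller: the blue pressing roller, a smooth hard cylinder 44 mm in diameter, 70 mm long, bright end faces, 0.2 to 0.4 kg, friction 0.3 to 0.5. Origin at its centre; its y axis is the cylinder's axis (x and z turn as it rolls). It starts at the foot of the ramp, resting against two black nubs (9 mm high, one at each side, 45 mm gap between them for a finger), and runs back down by itself when let go.
- stand: the grey and bare-metal roller stand, fixed to the bench, 255 mm long, 94 mm wide. Origin on the bench top under its middle; x points uphill (level), y to the keeper's side, z up. The ramp floor rises at 8 degrees, from 16.5 mm above the bench under the roller's start, between two cheeks 75 mm apart that stand 12 mm above it.
- foot (a point): where the roller's centre is at the start (to 1 mm), 38 mm above the bench. Its x axis points up along the slope, y across the ramp (like the stand's y), z square off the ramp.
- edge (a point): middle of the ramp's upper edge, 39 mm above the bench, 85 mm uphill of the stand's origin. Beyond it the floor drops 3 mm into a level cradle, 34 mm long, that ends at the end stop (top 68 mm above the bench). Axes as stand.
- home (a point): where the roller's centre is when it lies in the cradle against the stop: 97 mm uphill of the stand's origin and 58 mm above the bench; 175 mm (level) uphill of foot. Axes as stand. When home the roller has about 1 mm play and stays by itself.
- keeper_tab (a point): centre of the outer (+y) face of the keeper's red tab, 69 mm above the bench, 28 mm downhill of home. Axes as stand. The tab is an upright block 18 mm wide (x), 10 mm thick (y), from 51 to 87 mm above the bench. Open, this face is 102 mm from the stand's centre line; pushed fully in it is 67 mm from it, 12 mm outside the guide (26 mm wide, top 67 mm above the bench).
- keeper (a joint): how far the keeper is pushed in, m: 0 open, 0.035 fully home (hard end). The tab sits on a flat bar that slides in the stand's -y direction across the ramp, 51 to 61 mm above the bench, just downhill of the cradled roller. It needs about 2 N plus 4 N per m/s and stays where it is left. It starts between 0 and 0.007.
- jar: amber glass jar, 42 mm diameter, 45 mm high, beside the stand; bystander. Origin under its base.
- bottle: small yellow bottle with white cap, 32 mm diameter, 85 mm high, beside the stand; bystander. Origin under its base.
- driver: small screwdriver with green handle, 130 mm long, lying beside the stand on the keeper's side; bystander. Origin at its middle, on the bench; x along it.
- handset: opened flat device with a green circuit board, 150 x 75 x 10 mm, lying; bystander. Origin under its middle; x along its length.
- lens: black lens barrel standing upright, 42 mm diameter, 58 mm high; bystander. Origin under its base.
- mouse: grey and black computer mouse, 100 x 58 x 31 mm; bystander. Origin under its middle.
- tray: white open parts tray, 80 x 60 x 22 mm; bystander. Origin under its middle.

How it is judged (in metres and radians):
On the way, in this order (a step that is already met when the one before it is completed fails the run):
1. the roller lies still in the cradle against the stop while the keeper is still open (distance between roller and home below 0.005 m and linear speed of roller below 0.02 m/s and value of joint keeper below 0.012 m), for 0.2 s.
2. the keeper is pushed fully home (distance between roller and home below 0.005 m and linear speed of roller below 0.02 m/s and value of joint keeper above 0.031 m), for 0.2 s.
At the end, for the whole second after the job is handed in: the roller's centre is within 5 mm of its home in the cradle and at rest (below 0.02 m/s), and the keeper is pushed in by more than 31 of its 35 mm (all of step 2); the robot touches nothing.
It fails at once if the roller ran free on the ramp: moving faster than 0.2 m/s between foot and top edge with nothing touching it (a roll back of more than about 25 mm) (x of roller in the frame of foot between 0.015 and 0.15 m and linear speed of roller above 0.2 m/s and contact force between roller and the fingers below 0.05 N and contact force between roller and the arm below 0.05 N).
It fails at once if the roller was lifted more than 12 mm off the ramp (z of roller in the frame of foot above 0.012 m).
It fails at once if a bystander was moved by more than 25 mm (distance of any of jar, bottle, driver, handset, lens, mouse, tray from where it was at the start of the episode above 0.025 m).
It also fails if it takes over 51 s, if anything falls off the work surface, if the arm or the gripper's body presses on something with over 40 N, if the wrist force passes 120 N, or if a joint passes its speed limit or range.

## Robot

A 6-joint arm with a two-finger parallel gripper is mounted at the origin on the work surface. World frame = base frame: x ahead of the robot, y to its left, z up, the work surface at z = 0. Lengths are in m, angles in degrees, forces in N, time in s.
With the tool pointing down it reaches from about 0.35 to 0.85 m from the base axis. Payload 8.1 kg.
Tool frame: the origin (TCP) lies at the very end of the fingers, on their centre line; the grasp point (between the pads) lies 19 mm behind it; z points along the fingers, x is the direction in which the jaws open and shut, and the axes are right-handed (so a half turn about z gives the same grasp; the last joint's range is limited). The gripper opens to 85 mm and grips with 20 to 120 N. Pads are 22 mm wide; open, the fingers measure 114 mm over their backs; the gripper's body (76 mm by 85 mm) begins 54 mm behind the grasp point. The pads swing forward as they close: fully open they stand 13 mm farther back than shut.
Start: joints at [-76.054, 7.471, 85.268, -0, 87.261, -4.893], TCP at [0.194, -0.568, 0.231] pointing down, gripper open.
Joint ranges: [-169.43, 169.43], [-51.17, 129.36], [1.28, 143.12], [-76.62, 256.62], [0, 156.53], [-152.29, 152.29]. Speed limits (degrees/s): [136.94, 136.94, 159.86, 180, 180, 180].

## Interface

Orientations are given as a 3x3 rotation matrix whose columns are the frame's x, y, z axes.
In Python, from plant import * gives the robot as it stands. The module is installed in compiled form; this text tells all that it offers.
- The arm moves only by the shell command python3 -m handwheel 'ROWS'. ROWS is JSON, a list of rows, each a list of 5 numbers: the opening, from 0 (shut) to 1 (fully open), then the shift along the tool's x, y, z in units of 30 mm (1.0 is 30 mm), then the turn about the tool's z in units of 6 degrees (1.0 is 6 degrees). In form: [[jaw, x, y, z, twist], ...]. A call has 1 to 5 rows; each row is the pose to reach, as a shift and turn from the pose measured when the call began, along the tool's axes at that moment; what a row does not reach only later rows make up. A row lasts 1/12 s, in which the tool goes at most 41.7 mm and 7.16 degrees, less where a joint would pass 70% of its speed; a pose out of reach is approached as far as the arm can. A call with a gripper value outside its range is refused whole. The fingers move at their own pace and stop on an object; the grip force is fixed at half the most. Time passes only in rows, so rows that repeat a pose let the fingers close. It gives the time, the measured TCP pose, the force and the opening at its end, in the units of the state.
- state(): the state, without advancing time (a new reading comes with each control period).
- capture(name): name is "side" or "top"; returns the picture (480x640x3 uint8, blue, green, red); there is no depth.
- get_calibration(name): a dict with "mtx" (3x3 intrinsics, pixels), "dist" ([k1, k2, p1, p2, k3] as OpenCV has them; the pictures are not rectified), "rvec" (rotation vector, rad) and "tvec" (3), from world to camera coordinates, as OpenCV has them. Camera axes: x right, y down, z forward; pixel columns grow to the right and rows downward; lengths in m; the calibration is good to about 2 mm. A picture is of the moment at which its call begins. get_calibration takes no time and is no camera call.
- job_done(): hands the job in, once; it reports no verdict.
Trained networks look in the newest picture that a camera, given by its name, has taken for a name from the list of things; names that differ only in an ending like _2 or _b are one class to them, and where a whole thing is asked for, a point or a joint stands for the part that bears it (a point fixed in the world has none). Each returns a list of dicts, best first, with "p" (0 to 1); they miss things now and then, are a little off and sometimes report something else, mostly with a low value. They report only what shows in the picture. A call takes as long as a camera call.
- search_frame(camera, thing): "location" ([row, column] in pixels, amid what is visible of it).
- masks_of(camera, thing): "mask" (480x640 bool, what is visible of it) and "location" ([row, column] in pixels, amid what is visible of it).
The state is a dict: "time_s": time; "joint_pos": joint angles; "joint_velocities": joint speeds; "joint_torque": joint torques, N m; "tcp_pos": TCP position; "ee_rot": TCP orientation; "wrist_force": force on the tool from outside, world axes, zero at the start; "wrist_torque": the same for the moment, N m; "gripper_width": finger opening in m.
Only numpy, scipy, OpenCV 4.12 (cv2) and the standard library are available. Lean on these libraries where they do the work, as an engineer would, in place of code of your own. Each camera call takes 0.05 s, during which the arm holds its last target.

## Working session

There is one attempt and no reset: what is moved stays moved. The work goes in short steps, Python scripts to look and compute and a shell command to move; the robot and the scene stay as the last step left them, time stands still between calls to the robot, and variables do not carry over. Pictures are saved under pics/ and viewed, and the job is handed in when it is done.

```bash
mkdir -p pics; python3 - <<'E'
from plant import *
import cv2,numpy as np
s=state(); print(s['time_s'],s['tcp_pos'],s['ee_rot'],s['gripper_width'])
for n in("side","top"):
    im=capture(n); cv2.imwrite(f"pics/{n}0.png",im)
    c=get_calibration(n); R=cv2.Rodrigues(np.array(c['rvec']))[0]; print(n,c['mtx'],c['dist'],-R.T@np.array(c['tvec']).ravel())
    for t in("roller","stand","keeper_tab","jar","bottle","driver"):
        print(t,[(d['p'],d['location']) for d in search_frame(n,t)][:2])
E
```

```text
0.0 [ 0.1936338  -0.56731309  0.2302402 ] [[ 3.22875572e-01 -9.46441325e-01 -4.28602846e-04]
 [-9.46439661e-01 -3.22875812e-01  1.78261801e-03]
 [-1.82552885e-03 -1.69917078e-04 -9.99998319e-01]] 0.08562278083511873
side [[542.05210087   0.         318.01393545]
 [  0.         542.05210087 237.17466573]
 [  0.           0.           1.        ]] [-0.01093477  0.          0.          0.          0.        ] [ 0.47869149 -0.97120343  0.66601701]
roller [(0.88, [262.9, 306.7]), (0.26, [417.8, 243.0])]
stand [(0.97, [232.7, 311.7])]
keeper_tab [(0.49, [208.7, 267.4])]
jar [(0.73, [265.4, 359.3]), (0.47, [416.3, 244.3])]
bottle [(0.58, [230.6, 365.9]), (0.31, [178.5, 240.9])]
driver [(0.62, [277.0, 244.3])]
top [[479.10385525   0.         327.26576134]
 [  0.         479.10385525 237.09111467]
 [  0.           0.           1.        ]] [-0.07855184  0.          0.          0.          0.        ] [ 0.41459397 -0.02791289  1.270365  ]
roller [(0.8, [251.1, 359.0])]
stand [(0.67, [248.7, 318.0]), (0.58, [295.3, 353.7])]
keeper_tab []
jar [(0.65, [211.5, 365.7])]
bottle [(0.52, [200.1, 323.5])]
driver [(0.85, [297.1, 356.2])]
```

View pics/side0.png

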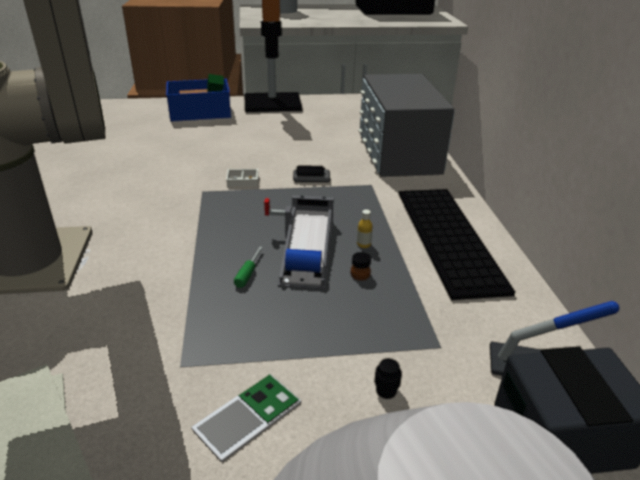

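View pics/top0.png

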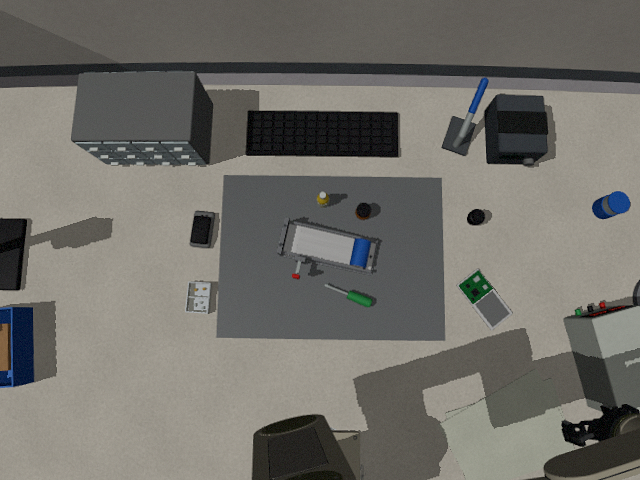

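Both pictures show the stand in the middle. In the top view the roller is at about (col 359, row 251), the red tab at (296, 276), the jar at (363, 211), the bottle at (323, 199) and the driver at (356, 297). Uphill points left in the picture, which is world +y. I'll zoom in next.

```bash
python3 - <<'E'
import cv2
a=cv2.imread('pics/top0.png')[185:325,265:395]; cv2.imwrite('pics/top0z.png',cv2.resize(a,None,fx=4.2,fy=4.2,interpolation=cv2.INTER_CUBIC))
a=cv2.imread('pics/side0.png')[180:300,220:390]; cv2.imwrite('pics/side0z.png',cv2.resize(a,None,fx=4.5,fy=4.5,interpolation=cv2.INTER_CUBIC))
E
```

```text
(no output)
```

View pics/top0z.png

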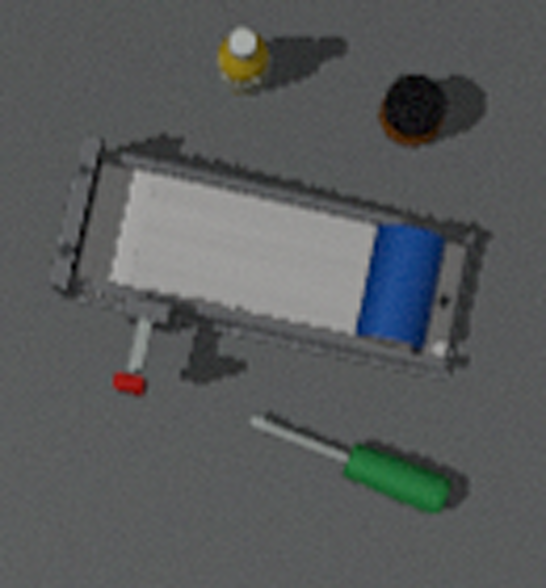

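View pics/side0z.png

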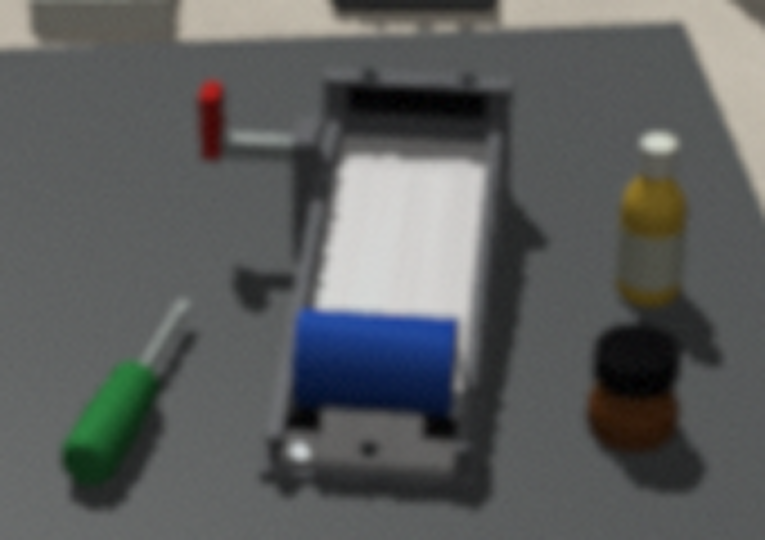

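```bash
cat > h.py <<'E'
from plant import *
import cv2,numpy as np
from scipy.optimize import least_squares
def proj(n,P):
    c=get_calibration(n); return cv2.projectPoints(np.array(P,float).reshape(-1,1,3),np.array(c['rvec']),np.array(c['tvec']),np.array(c['mtx']),np.array(c['dist']))[0].reshape(-1,2)
def s2w(p,P):
    P=np.array(P,float).reshape(-1,3); c,s=np.cos(p[2]),np.sin(p[2])
    return np.c_[p[0]+c*P[:,0]-s*P[:,1],p[1]+s*P[:,0]+c*P[:,1],P[:,2]]
def ray(n,uv,z):
    c=get_calibration(n);R=cv2.Rodrigues(np.array(c['rvec']))[0];t=np.array(c['tvec']).ravel()
    x=cv2.undistortPoints(np.array(uv,float).reshape(1,1,2),np.array(c['mtx']),np.array(c['dist'])).ravel()
    d=R.T@np.r_[x,1];o=-R.T@t;return o+d*(z-o[2])/d[2]
E
python3 - <<'E'
from h import *
obs=[("top",(-.078,0,.038),(359.0,253.0)),  # replaced below
("top",(.085,.0375,.039),(291.7,251.7)),("top",(.085,-.0375,.039),(297.6,225.5)),
("side",(.085,.0375,.039),(296.7,214.9)),("side",(.085,-.0375,.039),(328.4,215.6))]
cent={}
for n in("top","side"):
    capture(n); m=masks_of(n,"roller")
    d=m[0];M=d['mask']; ys,xs=np.nonzero(M); print(n,d['p'],M.sum(),xs.mean(),ys.mean(),xs.min(),xs.max(),ys.min(),ys.max()); cent[n]=(xs.mean(),ys.mean())
    m=masks_of(n,"keeper_tab"); 
    im=capture(n); b,g,r=[im[...,i].astype(int) for i in range(3)]
    red=(r>90)&(g<60)&(b<60); lab=cv2.connectedComponentsWithStats(red.astype(np.uint8))
    for st,c in zip(lab[2][1:],lab[3][1:]):
        if 250<c[0]<310 and 190<c[1]<290: print('red',st,c)
    print([(d['p'],d['mask'].sum(),d['location']) for d in m][:2])
    blue=(b>90)&(r<60); lab=cv2.connectedComponentsWithStats(blue.astype(np.uint8))
    for st,c in zip(lab[2][1:],lab[3][1:]):
        if 290<c[0]<380 and 190<c[1]<290 and st[4]>50: print('blue',st,c); cent[n]=tuple(c)
obs=obs[1:]+[(n,(-.078,0,.038),cent[n]) for n in cent]
def f(p): return np.concatenate([proj(n,s2w(p,P))[0]-np.array(u) for n,P,u in obs])
r=least_squares(f,[.4,0,1.4]); print(r.x,np.degrees(r.x[2]));print(f(r.x).reshape(-1,2).round(2))
for n in("top","side"):
  for q in(0,.007):print(n,q,proj(n,s2w(r.x,[(.069,.097-q,.087),(.069,.102-q,.069)])))
np.save('pose.npy',r.x)
E
```

```text
top 0.97 444 359.84234234234236 253.04504504504504 351 369 239 267
red [292 274   7   5  29] [295.20689655 275.75862069]
[]
blue [350 238  20  29 389] [359.17994859 251.72236504]
side 0.83 792 303.5113636363636 260.07954545454544 285 322 249 272
red [264 198   6   5  19] [266.31578947 200.36842105]
[(0.47, np.int64(173), [210.2, 267.5])]
blue [285 249  36  14 361] [302.98891967 255.36565097]
[ 0.58303869 -0.02074276  1.36027026] 77.93774488742578
[[-0.25  0.35]
 [ 0.56 -1.24]
 [-1.35 -0.14]
 [ 0.26  1.3 ]
 [-3.16  0.27]
 [ 0.72  2.88]]
top 0 [[290.63925772 274.41338911]
 [290.73626634 276.89674684]]
top 0.007 [[291.29871957 271.65792393]
 [291.38608634 274.17879207]]
side 0 [[267.23541029 197.85754035]
 [265.24428685 204.88648407]]
side 0.007 [[270.41519332 198.05593092]
 [268.39600973 205.08596903]]
```

```bash
python3 - <<'E'
from h import *
Z=lambda x,y:(265+x/4.2,185+y/4.2)
S=lambda x,y:(220+x/4.5,180+y/4.5)
C=lambda n,P,u:(n,P,u)
def obs(p):
    e=p[3];q=p[4]
    return [("top",(e,.0375,.039),Z(112,280)),("top",(e,-.0375,.039),Z(137,170)),
    ("side",(e,.0375,.039),S(345,157)),("side",(e,-.0375,.039),S(488,160)),
    ("top",(-.078,0,.040),(359.6,252.6)),("side",(-.078,0,.038),(303.3,260.1)),
    ("top",(.069,.097-q,.080),Z(129,384)),("side",(.069,.1005-q,.069),S(209,121)),
    ("top",(.1275,-.047,.068),Z(93,137)),("top",(.1275,.047,.068),Z(55,288))]
def f(p): return np.concatenate([proj(n,s2w(p,P))[0]-np.array(u) for n,P,u in obs(p)]+[[0]])
r=least_squares(f,[.58,-.02,1.36,.085,.003],x_scale=[.1,.1,.1,.01,.01]); p=r.x; print(p,np.degrees(p[2]));print(f(p)[:-1].reshape(-1,2).round(2))
np.save('pose.npy',p)
q=p[4]
L=[[(-.1275,s*.047,0),(.1275,s*.047,0)] for s in(1,-1)]+[[(x,-.047,0),(x,.047,0)] for x in(-.1275,.1275)]
L+=[[(.1275,-.047,.068),(.1275,.047,.068)],[(.119,-.0375,.068),(.119,.0375,.068)],[(.085,-.0375,.039),(.085,.0375,.039)],[(.119,-.0375,.036),(.119,.0375,.036)]]
L+=[[(-.078,-.035,.060),(-.078,.035,.060)],[(-.078,-.035,.016),(-.078,.035,.016)],[(-.1,-.035,.038),(-.1,.035,.038)],[(-.056,-.035,.038),(-.056,.035,.038)]]
L+=[[(.060,.102-q,.051),(.06,.102-q,.087)],[(.078,.102-q,.051),(.078,.102-q,.087)],[(.06,.092-q,.087),(.06,.102-q,.087)],[(.078,.092-q,.087),(.078,.102-q,.087)]]
for n,(x0,y0,w,h,k) in dict(top=(265,185,130,140,4.2),side=(220,180,170,120,4.5)).items():
    a=cv2.resize(cv2.imread(f'pics/{n}0.png')[y0:y0+h,x0:x0+w],None,fx=k,fy=k,interpolation=cv2.INTER_CUBIC)
    for l in L:
        u=((proj(n,s2w(p,l))-[x0,y0])*k+k/2).round().astype(int); cv2.line(a,tuple(map(int,u[0])),tuple(map(int,u[1])),(0,255,255),1)
    cv2.imwrite(f'pics/{n}0fit.png',a)
E
```

```text
[ 0.58046799 -0.031481    1.3696433   0.09707657  0.00193373] 78.47478040915794
[[-0.58  0.77]
 [-0.08 -0.9 ]
 [-1.8  -0.32]
 [-0.26  0.99]
 [ 0.67  0.07]
 [ 0.    1.39]
 [-0.1  -1.13]
 [-1.    0.79]
 [-1.08 -1.12]
 [-0.44 -1.43]]
```

View pics/top0fit.png

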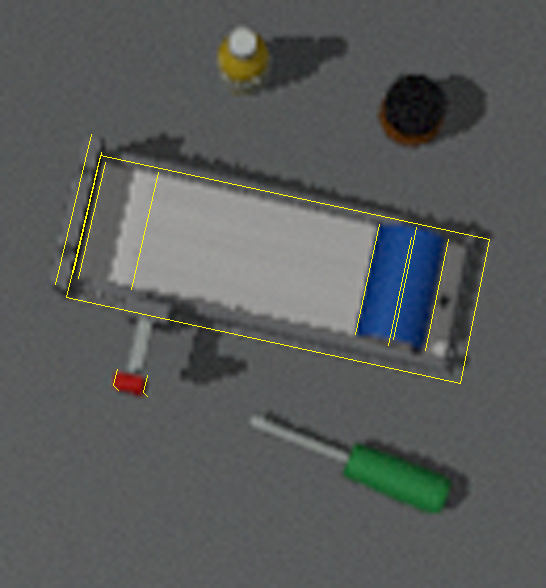

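View pics/side0fit.png

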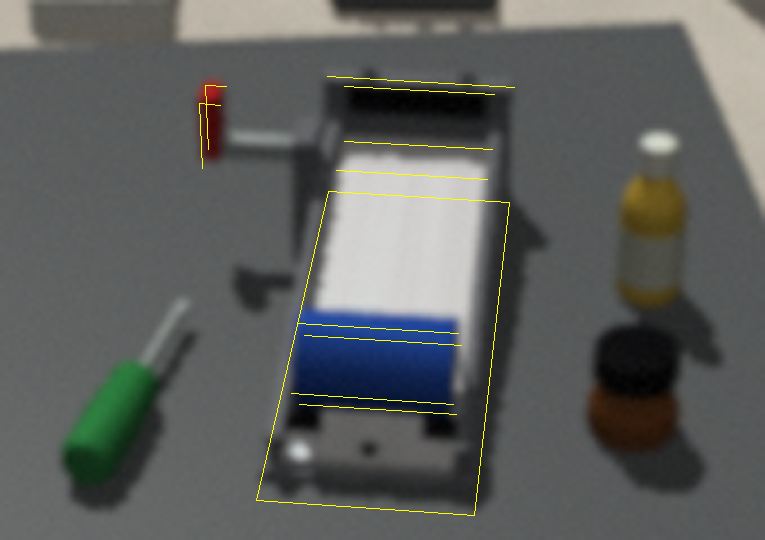

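The fit is good to about 2–3 mm: the roller, tab, and stop outlines all agree. The exception is the white floor, which looks about 10 mm longer than the stated edge. I'll treat that as shading or cladding, and watch the drop directly.

Plan: use the shut fingers with tool y = −stand x. First I close the jaws, twist about +60° in world yaw, and go above the foot of the ramp.

```bash
cat >> h.py <<'E'
p=np.load('pose.npy') if __import__('os').path.exists('pose.npy') else None
def where(s=None):
    s=s or state(); d=np.array(s['tcp_pos']); c,sn=np.cos(p[2]),np.sin(p[2]); v=d[:2]-p[:2]
    R=np.array(s['ee_rot']); yaw=np.degrees(np.arctan2(R[1,0],R[0,0]))
    print('t',round(s['time_s'],2),'stand mm',np.round(1e3*np.array([c*v[0]+sn*v[1],-sn*v[0]+c*v[1],d[2]]),1),'yaw',round(yaw,2),'F',np.round(s['wrist_force'],1),'gw',round(s['gripper_width'],4))
def go(x,y,z):
    s=state();R=np.array(s['ee_rot']);yaw=np.degrees(np.arctan2(R[1,0],R[0,0]))
    T=s2w(p,[(x/1e3,y/1e3,z/1e3)])[0]
    want=np.degrees(p[2])-90; print('units xyz',np.round(R.T@(T-s['tcp_pos'])/.03,2),'twist',round(-(want-yaw)/6,2))
E
python3 -c "
from h import *
where();go(-130,0,130)"
```

```text
t 1.1 stand mm [-602.8  271.8  231.3] yaw -71.16 F [-0.6 -0.5  0.3] gw 0.0858
units xyz [ -9.02 -15.78   3.38] twist -9.94
```

```bash
python3 -m handwheel '[[0,0,0,0,-1.15],[0,0,0,0,-2.3],[0,0,0,0,-3.45],[0,0,0,0,-4.6],[0,0,0,0,-5.75]]'; python3 -c "
from h import *
where();go(-135,0,120)"
```

```text
time_s: 1.52
tcp_pos: [0.1938, -0.5679, 0.2313]
ee_rot: [[0.806, -0.592, -0.0], [-0.592, -0.806, 0.0], [-0.0, -0.0, -1.0]]
wrist_force: [0.2, -0.7, -0.5]
gripper_width: 0.0256
t 1.52 stand mm [-602.8  271.7  231.3] yaw -36.32 F [ 0.2 -0.7 -0.5] gw 0.0256
units xyz [  1.68 -17.96   3.71] twist -4.13
```

```bash
python3 -m handwheel '[[0,0.1,-1.2,0,-0.8],[0,0.2,-2.4,0,-1.6],[0,0.3,-3.6,0,-2.4],[0,0.45,-4.8,0,-3.2],[0,0.56,-6.0,0,-4.1]]' ; python3 -c "
from h import *
where();go(-135,0,120)"
```

```text
time_s: 1.93
tcp_pos: [0.3148, -0.4315, 0.2314]
ee_rot: [[0.98, -0.2, 0.0], [-0.2, -0.98, -0.0], [0.0, 0.0, -1.0]]
wrist_force: [1.5, -0.7, 0.3]
gripper_width: 0.0
t 1.93 stand mm [-445.1  180.4  231.4] yaw -11.52 F [ 1.5 -0.7  0.3] gw 0.0
units xyz [  6.01 -10.34   3.71] twist 0.0
```

```bash
python3 -m handwheel '[[0,0.7,-1.1,0,0],[0,1.4,-2.2,0,0],[0,2.1,-3.3,0,0],[0,2.8,-4.4,0,0],[0,3.5,-5.5,0,0]]' >/dev/null; python3 -c "
from h import *
where();go(-135,0,120)"
```

```text
t 2.35 stand mm [-278.3   74.7  231.7] yaw -11.53 F [ 0.3 -0.3  0.4] gw -0.0001
units xyz [ 2.49 -4.78  3.72] twist -0.0
```

```bash
python3 -m handwheel '[[0,0.6,-1.1,0.3,0],[0,1.2,-2.2,0.8,0],[0,1.8,-3.3,1.6,0],[0,2.49,-4.4,2.6,0],[0,2.49,-4.78,3.6,0]]' >/dev/null; python3 -c "
from h import *
where();go(-128,0,60)
for n in('top','side'): cv2.imwrite(f'pics/{n}1.png',capture(n))
a=cv2.imread('pics/top1.png')[185:325,265:395]; cv2.imwrite('pics/top1z.png',cv2.resize(a,None,fx=4.2,fy=4.2,interpolation=cv2.INTER_CUBIC))
a=cv2.imread('pics/side1.png')[150:320,220:390]; cv2.imwrite('pics/side1z.png',cv2.resize(a,None,fx=3.5,fy=3.5,interpolation=cv2.INTER_CUBIC))
T=state()['tcp_pos'];print((proj('top',[T])-[265,185])*4.2,(proj('side',[T])-[220,150])*3.5)"
```

```text
t 2.77 stand mm [-132.3   -4.   125.8] yaw -11.42 F [ 1.9 -1.2  0.6] gw 0.0
units xyz [-0.15 -0.14  2.19] twist 0.02
[[497.35538961 293.59280795]] [[274.69463386 326.2338621 ]]
```

View pics/side1z.png

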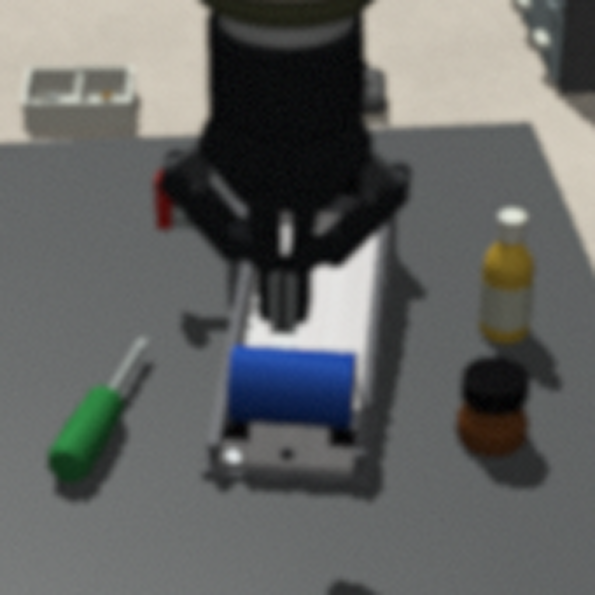

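View pics/top1z.png

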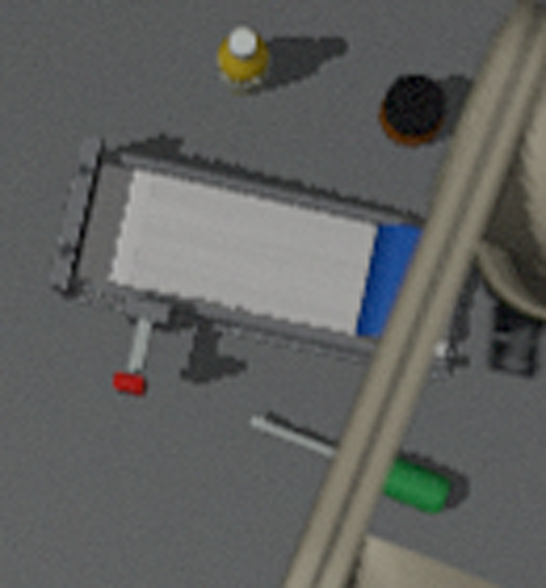

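```bash
python3 -c "
from h import *
where();go(-135,0,60)
cv2.imwrite(f'pics/side2.png',capture('side'))
a=cv2.imread('pics/side2.png')[150:320,220:390]; a=cv2.resize(a,None,fx=3.5,fy=3.5,interpolation=cv2.INTER_CUBIC)
s=state();T=np.array(s['tcp_pos']);R=np.array(s['ee_rot'])
P=[T+R@np.array([x,y,z]) for x,y,z in((-.0145,.011,0),(.0145,.011,0),(.0145,.011,-.03),(-.0145,.011,-.03))]
u=((proj('side',P)-[220,150]+.5)*3.5).round().astype(np.int32)
cv2.polylines(a,[u],True,(0,255,255),1); cv2.imwrite('pics/side2z.png',a)
where()"
```

```text
t 2.87 stand mm [-131.     3.6  116.7] yaw -11.31 F [-0.4  0.6 -1. ] gw -0.0001
units xyz [0.14 0.14 1.89] twist 0.04
t 2.92 stand mm [-133.     2.4  119.9] yaw -11.37 F [-0.4 -0.6  0.3] gw 0.0001
```

View pics/side2z.png

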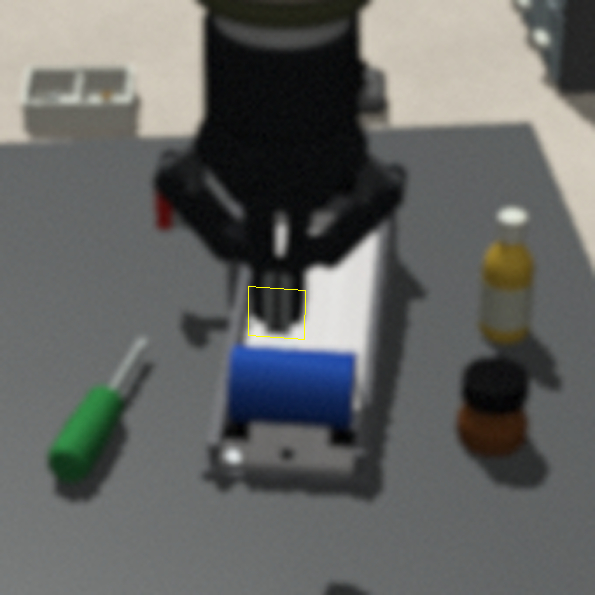

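The first picture caught the arm still settling. The overlay now matches the fingertip to about 1–2 mm across the ramp. Next I lower behind the roller.

```bash
python3 -m handwheel '[[0,0.08,-0.05,1.0,0],[0,0.08,-0.05,2.0,0],[0,0.08,-0.05,2.8,0],[0,0.08,-0.05,3.0,0],[0,0.08,-0.05,3.0,0]]' >/dev/null; python3 -c "
from h import *
where();go(-119,0,30)"
```

```text
t 3.33 stand mm [-132.4    1.6   29.3] yaw -11.43 F [ 0.   0.3 -0.8] gw 0.0003
units xyz [ 0.05 -0.45 -0.02] twist 0.02
```

```bash
python3 -m handwheel '[[0,0.04,-0.15,0,0],[0,0.04,-0.3,0,0],[0,0.04,-0.45,0,0],[0,0.04,-0.55,-0.01,0],[0,0.04,-0.65,-0.02,0]]' >/dev/null; python3 -c "
from h import *
where()"; python3 -m handwheel '[[0,0,-0.1,-0.014,0],[0,0,-0.2,-0.028,0],[0,0,-0.3,-0.042,0],[0,0,-0.4,-0.056,0],[0,0,-0.5,-0.07,0]]' >/dev/null; python3 -c "
from h import *
where()
cv2.imwrite(f'pics/side3.png',capture('side'))
a=cv2.imread('pics/side3.png')[150:320,220:390]; a=cv2.resize(a,None,fx=3.5,fy=3.5,interpolation=cv2.INTER_CUBIC)
cv2.imwrite('pics/side3z.png',a)
where()"
```

```text
t 3.75 stand mm [-112.4   -0.5   31.2] yaw -11.4 F [-0.   0.4  0.1] gw -0.0002
t 4.17 stand mm [-97.2  -0.5  33.4] yaw -11.4 F [-0.8 -2.1  0.6] gw 0.0006
t 4.22 stand mm [-96.6  -0.4  33.4] yaw -11.39 F [-0.5  0.6  0.1] gw -0.0003
```

View pics/side3z.png

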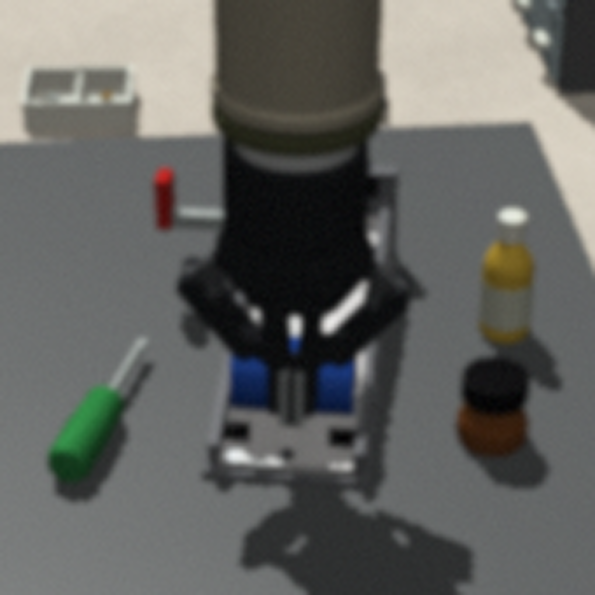

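The side view shows the fingertip centred on the roller (col 290, roller spanning 231–356). The roller has lifted off the nubs and is riding on the finger, so I keep pushing along the slope.

```bash
python3 -m handwheel '[[0,0,-0.1,0.0,0],[0,0,-0.2,0.0,0],[0,0,-0.3,-0.01,0],[0,0,-0.4,-0.02,0],[0,0,-0.5,-0.04,0]]' >/dev/null; python3 -c "
from h import *
where()"; python3 -m handwheel '[[0,0,-0.1,-0.014,0],[0,0,-0.2,-0.028,0],[0,0,-0.3,-0.042,0],[0,0,-0.4,-0.056,0],[0,0,-0.5,-0.07,0]]' >/dev/null; python3 -c "
from h import *
where()"
```

```text
t 4.63 stand mm [-81.3  -0.3  34.6] yaw -11.39 F [-0.1 -0.7  0.5] gw 0.0001
t 5.05 stand mm [-66.   -0.3  36.7] yaw -11.39 F [-0.3 -1.1  0.4] gw -0.0
```

```bash
python3 -m handwheel '[[0,0,-0.1,-0.014,0],[0,0,-0.2,-0.028,0],[0,0,-0.3,-0.042,0],[0,0,-0.4,-0.056,0],[0,0,-0.5,-0.07,0]]' >/dev/null; python3 -c "
from h import *
where();x=-26
for n in('top','side'): cv2.imwrite(f'pics/{n}4.png',capture(n))
a=cv2.imread('pics/side4.png')[150:320,220:390]; b=cv2.imread('pics/top4.png')[185:325,265:395]
cv2.imwrite('pics/b4.png',np.hstack([cv2.resize(a,(400,400)),cv2.resize(b,(371,400))]))"
```

```text
t 5.47 stand mm [-50.7  -0.3  38.9] yaw -11.39 F [-0.3 -0.1  0.4] gw 0.0
```

View pics/b4.png

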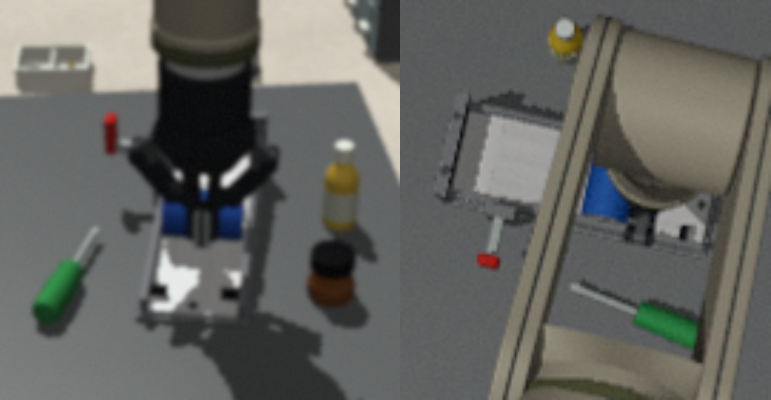

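The roller is riding evenly on the finger with both ends symmetric, so I continue.

```bash
python3 -m handwheel '[[0,0,-0.1,-0.014,0],[0,0,-0.2,-0.028,0],[0,0,-0.3,-0.042,0],[0,0,-0.4,-0.056,0],[0,0,-0.5,-0.07,0]]' >/dev/null; python3 -m handwheel '[[0,0,-0.1,-0.014,0],[0,0,-0.2,-0.028,0],[0,0,-0.3,-0.042,0],[0,0,-0.4,-0.056,0],[0,0,-0.5,-0.07,0]]' >/dev/null; python3 -c "
from h import *
where()"; python3 -m handwheel '[[0,0,-0.1,-0.014,0],[0,0,-0.2,-0.028,0],[0,0,-0.3,-0.042,0],[0,0,-0.4,-0.056,0],[0,0,-0.5,-0.07,0]]' >/dev/null; python3 -c "
from h import *
where()"; python3 -m handwheel '[[0,0,-0.1,-0.014,0],[0,0,-0.2,-0.028,0],[0,0,-0.3,-0.042,0],[0,0,-0.4,-0.056,0],[0,0,-0.5,-0.07,0]]' >/dev/null;  python3 -c "
from h import *
where()"
```

```text
t 6.4 stand mm [-19.8  -0.2  43.2] yaw -11.36 F [-0.1 -1.1  0.5] gw -0.0001
t 6.82 stand mm [-4.5 -0.2 45.4] yaw -11.36 F [-0.7 -0.9  0.8] gw -0.0
t 7.23 stand mm [10.8 -0.2 47.5] yaw -11.36 F [-0.5 -0.7  0.9] gw 0.0001
```

```bash
 python3 -c "
from h import *
for n in('top','side'): cv2.imwrite(f'pics/{n}5.png',capture(n))
a=cv2.imread('pics/side5.png')[150:320,220:390]; b=cv2.imread('pics/top5.png')[185:325,265:395]
cv2.imwrite('pics/b5.png',np.hstack([cv2.resize(a,(400,400)),cv2.resize(b,(371,400))]))
for n in('top','side'): print(n,[(d['p'],d['location']) for d in search_frame(n,'roller')][:1])
where()"
```

```text
top [(0.75, [248.8, 312.3])]
side [(0.56, [226.2, 314.4])]
t 7.43 stand mm [10.7 -0.1 47.4] yaw -11.35 F [-0.6  0.1  0.3] gw 0.0001
```

View pics/b5.png

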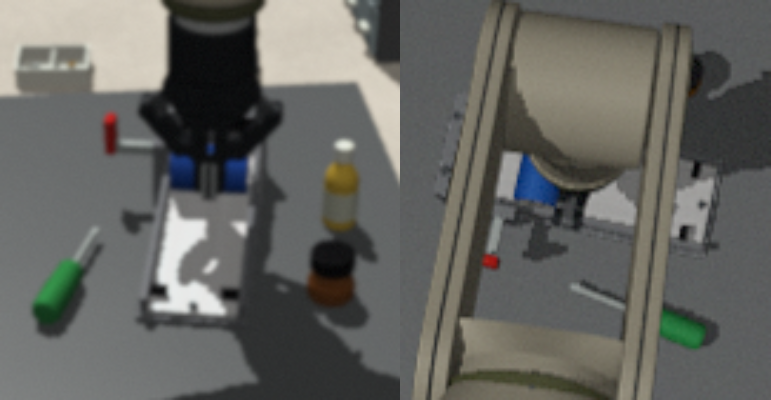

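```bash
python3 -m handwheel '[[0,0,-0.1,-0.01,0],[0,0,-0.2,-0.02,0],[0,0,-0.3,-0.03,0],[0,0,-0.4,-0.045,0],[0,0,-0.5,-0.06,0]]' >/dev/null; python3 -c "
from h import *
where()"; python3 -m handwheel '[[0,0,-0.1,-0.014,0],[0,0,-0.2,-0.028,0],[0,0,-0.3,-0.042,0],[0,0,-0.4,-0.056,0],[0,0,-0.5,-0.07,0]]' >/dev/null; python3 -c "
from h import *
where()"; python3 -m handwheel '[[0,0,-0.1,-0.01,0],[0,0,-0.2,-0.02,0],[0,0,-0.3,-0.03,0],[0,0,-0.4,-0.03,0],[0,0,-0.5,-0.03,0]]' >/dev/null; python3 -c "
from h import *
where()"
```

```text
t 7.85 stand mm [26.1 -0.  49.3] yaw -11.34 F [-0.7 -0.5  1.4] gw 0.0
t 8.27 stand mm [41.3 -0.  51.4] yaw -11.35 F [-1.6 -1.4  0.7] gw -0.0002
t 8.68 stand mm [56.7  0.1 52.3] yaw -11.34 F [ 1.1  0.6 -0.5] gw 0.0003
```

```bash
 python3 -c "
from h import *
for n in('top','side'): cv2.imwrite(f'pics/{n}6.png',capture(n))
a=cv2.imread('pics/side6.png')[150:320,220:390]; b=cv2.imread('pics/top6.png')[185:325,265:395]
cv2.imwrite('pics/b6.png',np.hstack([cv2.resize(a,(400,400)),cv2.resize(b,(371,400))]))
for n in('top','side'): print(n,[(d['p'],d['location']) for d in search_frame(n,'roller')][:1])
where()
for n in('top','side'): print(proj(n,s2w(p,[(.085,0,.061),(.097,0,.058)])))"
```

```text
top []
side [(0.73, [213.4, 317.7])]
t 8.88 stand mm [56.6  0.1 52.2] yaw -11.32 F [ 0.6 -0.5  0.1] gw 0.0002
[[298.32053251 238.15365367]
 [293.83013867 237.34173681]]
[[311.12028317 209.79880847]
 [311.60475793 208.24286877]]
```

View pics/b6.png

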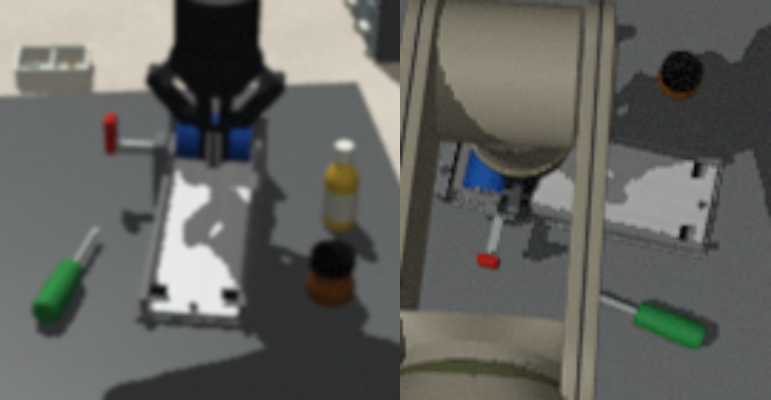

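```bash
 python3 -c "
from h import *
for x in (.068,.075): print(x,[((proj('top',s2w(p,[(x,y,.058)]))-[265,185])*[371/130,400/140]+[400,0]).round(1).tolist() for y in(.0,.034)])
go(62,0,52)"; python3 -m handwheel '[[0,0,-0.05,0,0],[0,0,-0.1,0,0],[0,0,-0.15,0,0],[0,0,-0.2,0,0],[0,0,-0.2,0,0]]' ; python3 -c "
from h import *
where();cv2.imwrite('pics/top7.png',capture('top'));cv2.imwrite('pics/side7.png',capture('side'))
a=cv2.imread('pics/side7.png')[170:270,260:360]; b=cv2.imread('pics/top7.png')[215:295,270:350]
cv2.imwrite('pics/b7.png',np.hstack([cv2.resize(a,(400,400)),cv2.resize(b,(400,400))]))"
```

```text
0.068 [[[513.8, 156.4]], [[505.4, 193.2]]]
0.075 [[[506.2, 154.7]], [[497.7, 191.5]]]
units xyz [ 0.01 -0.18  0.01] twist 0.03
time_s: 9.3
tcp_pos: [0.5929, 0.0301, 0.0523]
ee_rot: [[0.981, -0.196, -0.007], [-0.196, -0.981, 0.003], [-0.007, -0.001, -1.0]]
wrist_force: [-0.5, 0.2, -0.6]
gripper_width: 0.0002
t 9.3 stand mm [62.8  0.2 52.3] yaw -11.32 F [-0.5  0.2 -0.6] gw 0.0002
```

View pics/b7.png

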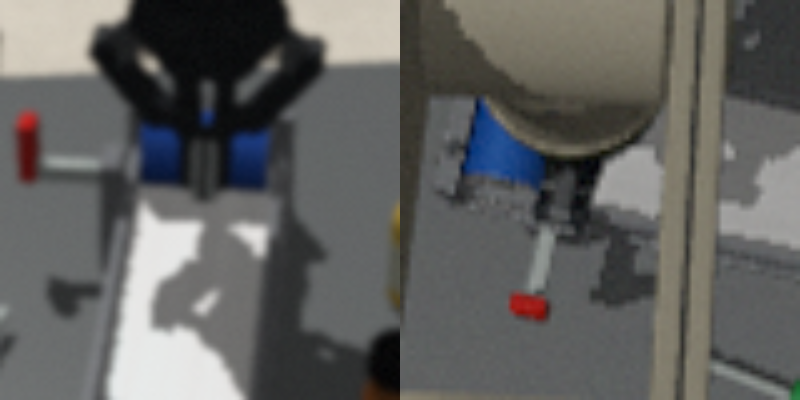

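```bash
python3 -m handwheel '[[0,0,-0.03,0,0],[0,0,-0.06,0,0],[0,0,-0.06,0,0]]' | grep force; python3 -c "
from h import *
where()"; python3 -m handwheel '[[0,0,-0.03,0,0],[0,0,-0.06,0,0],[0,0,-0.06,0,0]]' | grep force; python3 -c "
from h import *
where()"
```

```text
wrist_force: [0.2, -0.4, 0.7]
t 9.65 stand mm [64.5  0.2 52.2] yaw -11.32 F [ 0.2 -0.4  0.7] gw 0.0002
wrist_force: [-0.1, -0.2, 0.7]
t 9.9 stand mm [66.5  0.2 52.3] yaw -11.31 F [-0.1 -0.2  0.7] gw 0.0002
```

```bash
python3 -m handwheel '[[0,0,-0.03,0,0],[0,0,-0.06,0,0],[0,0,-0.06,0,0]]' | grep force; python3 -c "
from h import *
where()"; python3 -m handwheel '[[0,0,-0.03,0,0],[0,0,-0.06,0,0],[0,0,-0.06,0,0]]' | grep force; python3 -c "
from h import *
where()
cv2.imwrite('pics/top8.png',capture('top'))
b=cv2.imread('pics/top8.png')[215:295,270:350]
cv2.imwrite('pics/b8.png',cv2.resize(b,(500,500)))"
```

```text
wrist_force: [-0.8, -3.0, 0.0]
t 10.15 stand mm [67.9  0.2 52.3] yaw -11.31 F [-0.8 -3.   0. ] gw 0.0002
wrist_force: [-3.2, -9.0, 2.6]
t 10.4 stand mm [68.1  0.2 52.2] yaw -11.33 F [-3.2 -9.   2.6] gw 0.0003
```

View pics/b8.png

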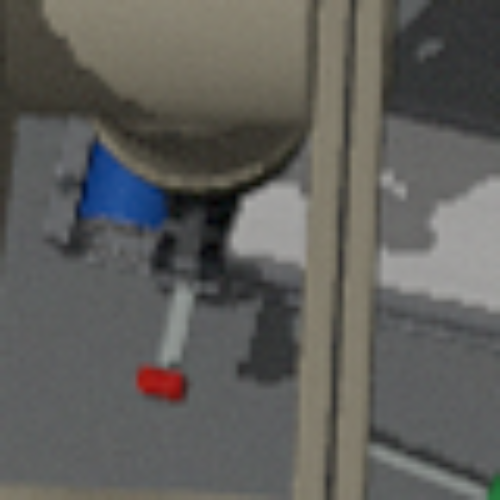

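The 9 N reaction at TCP x = 68 means the roller is against the stop. I back off gently, lift, and check.

```bash
python3 -m handwheel '[[0,0,0.1,0,0],[0,0,0.3,0,0],[0,0,0.6,0,0],[0,0,0.8,-0.5,0],[0,0,0.8,-1.5,0]]' | grep force; python3 -m handwheel '[[0,-0.5,0,-0.9,0],[0,-1.5,0,-1.8,0],[0,-2.7,0,-1.8,0],[0,-3.9,0,-1.8,0],[0,-5.0,0,-1.8,0]]'|grep force; python3 -c "
from h import *
where();go(70,130,100)
for n in('top','side'): cv2.imwrite(f'pics/{n}9.png',capture(n))
a=cv2.imread('pics/side9.png')[150:320,220:390]; b=cv2.imread('pics/top9.png')[185:325,265:395]
cv2.imwrite('pics/b9.png',np.hstack([cv2.resize(a,(400,400)),cv2.resize(b,(371,400))]))
for n in('top','side'): print(n,[(d['p'],d['location']) for d in search_frame(n,'roller')][:1])
print(proj('top',s2w(p,[(.085,0,.061),(.097,0,.058)])))"
```

```text
wrist_force: [0.8, -0.5, -0.2]
wrist_force: [-1.0, 0.6, 0.4]
t 11.28 stand mm [ 41.7 153.7 149.8] yaw -11.4 F [-1.   0.6  0.4] gw 0.0001
units xyz [ 0.82 -0.95  1.65] twist 0.02
top [(0.65, [234.7, 296.3])]
side [(0.73, [206.3, 313.5])]
[[298.32053251 238.15365367]
 [293.83013867 237.34173681]]
```

View pics/b9.png

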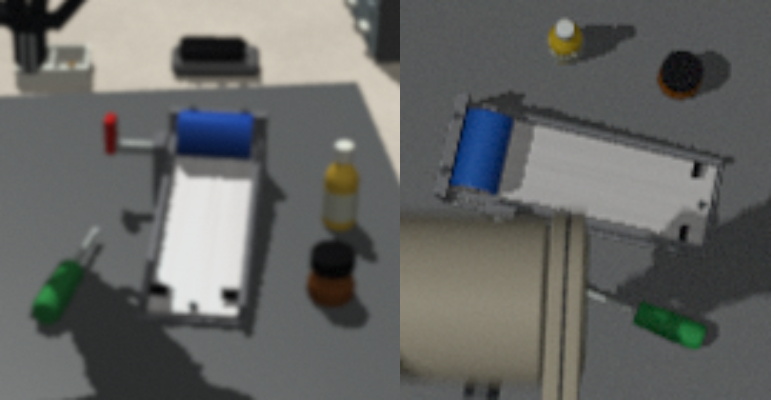

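The roller rests against the stop: in the top view it is centred at (293.7, 237.5), against a predicted home of (293.8, 237.3). Next is the tab.

```bash
python3 -m handwheel '[[0,0.3,-0.5,0.4,0],[0,0.8,-0.93,1.2,0],[0,0.82,-0.93,2.2,0],[0,0.82,-0.93,2.8,0],[0,0.82,-0.93,2.8,0]]'|grep force; python3 -m handwheel '[[0,0,0,0,0]]'|grep force; python3 -c "
from h import *
where();go(69,118,66)
s=state();T=np.array(s['tcp_pos'])
for n in('top','side'): cv2.imwrite(f'pics/{n}10.png',capture(n))
u=proj('side',[T])[0];print((u-[220,150])*3.5)
a=cv2.imread('pics/side10.png')[150:320,220:390]
cv2.imwrite('pics/b10.png',cv2.resize(a,None,fx=3.5,fy=3.5,interpolation=2))
cv2.imwrite('pics/b10t.png',cv2.resize(cv2.imread('pics/top10.png')[185:325,235:395],None,fx=4.2,fy=4.2,interpolation=2))
print((proj('top',[T])-[235,185])*4.2)"
```

```text
wrist_force: [-0.5, -0.2, -0.5]
wrist_force: [0.3, -0.2, 1.7]
t 11.98 stand mm [ 68.8 130.5  61. ] yaw -11.39 F [ 0.3 -0.2  1.7] gw 0.0002
units xyz [ 0.41 -0.01 -0.18] twist 0.02
[108.91375905 210.18060247]
[[243.9815124  439.35856893]]
```

View pics/b10.png

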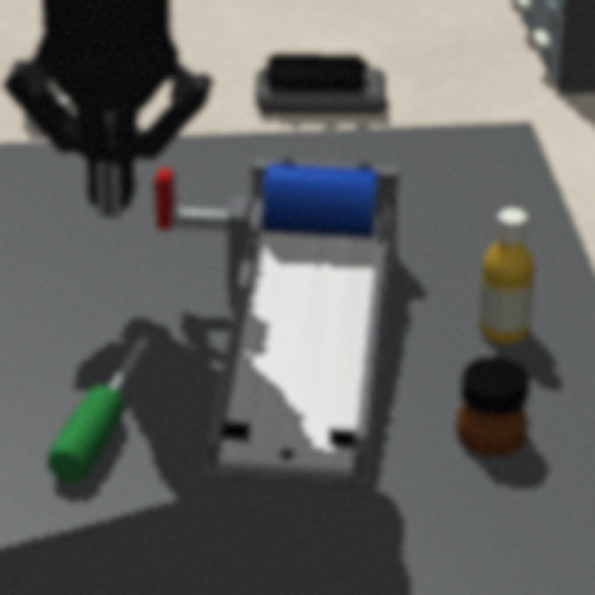

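View pics/b10t.png

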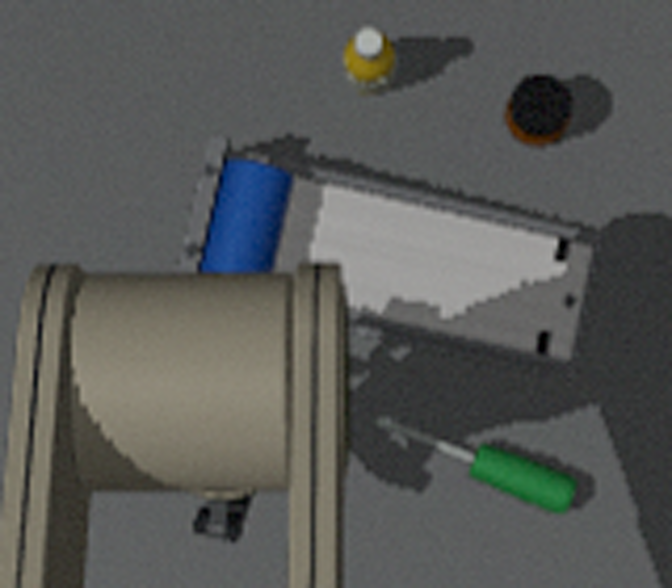

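The finger stands beside the tab at the right height, with a gap of about 12 mm and knuckles well above the tab's top. I push along +tool x.

```bash
python3 -m handwheel '[[0,0.1,0,0,0],[0,0.2,0,0,0],[0,0.3,0,0,0],[0,0.4,0,0,0],[0,0.5,0,0,0]]'|grep force; python3 -m handwheel '[[0,0.1,0,0,0],[0,0.2,0,0,0],[0,0.3,0,0,0],[0,0.4,0,0,0],[0,0.5,0,0,0]]'|grep force; python3 -c "
from h import *
where();go(69,79,61)
cv2.imwrite('pics/side11.png',capture('side'))
a=cv2.imread('pics/side11.png')[150:320,220:390]
cv2.imwrite('pics/b11.png',cv2.resize(a,None,fx=3.5,fy=3.5,interpolation=2))"
```

```text
wrist_force: [-2.3, 1.2, 1.3]
wrist_force: [-2.3, 0.5, 1.4]
t 12.92 stand mm [69.  99.4 61.7] yaw -11.4 F [-2.3  0.5  1.4] gw 0.0003
units xyz [ 0.68 -0.    0.01] twist 0.02
```

View pics/b11.png

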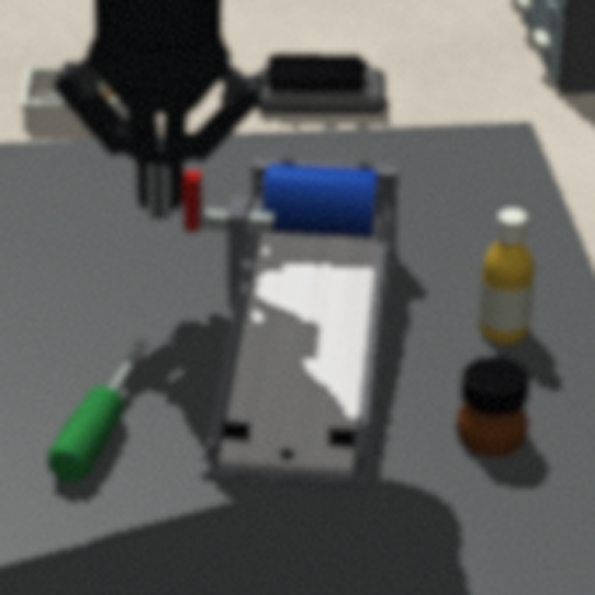

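The keeper is sliding at about 2.3 N and the roller is undisturbed. I continue to the hard end, slowing at the finish.

```bash
python3 -m handwheel '[[0,0.1,0,0,0],[0,0.2,0,0,0],[0,0.3,0,0,0],[0,0.4,0,0,0],[0,0.5,0,0,0]]'|grep force; python3 -m handwheel '[[0,0.04,0,0,0],[0,0.08,0,0,0],[0,0.12,0,0,0]]'|grep force; python3 -c "
from h import *
where()"; python3 -m handwheel '[[0,0.04,0,0,0],[0,0.08,0,0,0],[0,0.08,0,0,0]]'|grep force; python3 -c "
from h import *
where()"
```

```text
wrist_force: [-3.3, 0.4, 1.9]
wrist_force: [-25.6, 4.1, 21.5]
t 13.63 stand mm [69.  83.2 61.1] yaw -11.39 F [-25.6   4.1  21.5] gw -0.0001
wrist_force: [-18.6, 2.7, 14.6]
t 13.88 stand mm [69.  83.5 60.8] yaw -11.37 F [-18.6   2.7  14.6] gw -0.0001
```

```bash
python3 -c "
from h import *
where()
for n in('top','side'): cv2.imwrite(f'pics/{n}12.png',capture(n))
a=cv2.imread('pics/side12.png')[180:240,250:350]
cv2.imwrite('pics/b12.png',cv2.resize(a,None,fx=7,fy=7,interpolation=2))
where()"
```

```text
t 13.88 stand mm [69.  83.5 60.8] yaw -11.37 F [-18.6   2.7  14.6] gw -0.0001
t 13.98 stand mm [69.  83.5 60.8] yaw -11.37 F [-18.1   2.4  13.8] gw -0.0001
```

View pics/b12.png

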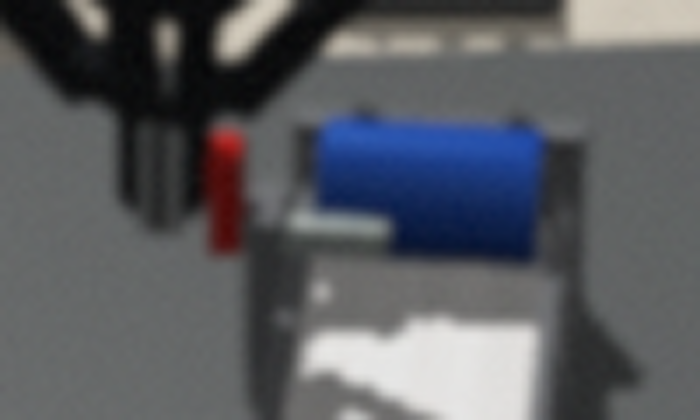

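```bash
python3 -m handwheel '[[0,-0.3,0,0,0],[0,-0.8,0,0,0],[0,-1.5,0,-0.5,0],[0,-2.3,0,-1.5,0],[0,-3.4,0.5,-2.5,0]]'; python3 -m handwheel '[[0,-1,1.0,-0.3,0],[0,-2,2.0,-0.3,0],[0,-3,3.0,-0.3,0],[0,-3.5,4,-0.3,0],[0,-3.5,4,-0.3,0]]' | grep force; python3 -c "
from h import *
where()
def red(im):
    b,g,r=[im[...,i].astype(int) for i in range(3)]
    m=((r>60)&(r>2*g)&(r>2*b)).astype(np.uint8); lab=cv2.connectedComponentsWithStats(m)
    return [(c.round(2),st.tolist()) for st,c in zip(lab[2][1:],lab[3][1:]) if 250<c[0]<320 and 190<c[1]<290 and st[4]>10]
for n in('top','side'):
    im=capture(n);cv2.imwrite(f'pics/{n}13.png',im)
    print(n,'before',red(cv2.imread(f'pics/{n}0.png')),'now',red(im))
    for q in(0,.0035,.007,.028,.031,.035): print(q,proj(n,s2w(p,[(.069,.097-q,.080 if n=='top' else .069)]))[0].round(2))
    print([(d['p'],d['location']) for d in search_frame(n,'roller')][:1])
a=cv2.imread('pics/side13.png')[150:320,220:390]; b=cv2.imread('pics/top13.png')[185:325,265:395]
cv2.imwrite('pics/b13.png',np.hstack([cv2.resize(a,(400,400)),cv2.resize(b,(371,400))]))
"
```

```text
time_s: 14.4
tcp_pos: [0.4154, 0.0599, 0.1361]
ee_rot: [[0.98, -0.196, -0.034], [-0.196, -0.981, 0.002], [-0.034, 0.004, -0.999]]
wrist_force: [0.4, 0.2, 1.7]
gripper_width: -0.0003
wrist_force: [0.3, 0.8, 0.5]
t 14.82 stand mm [-68.1 285.7 149.6] yaw -11.64 F [0.3 0.8 0.5] gw 0.0001
top before [(array([295.33, 275.77]), [292, 274, 8, 5, 30])] now [(array([298.23, 262.61]), [295, 260, 7, 6, 31])]
0 [295.45 276.06]
0.0035 [295.76 274.68]
0.007 [296.07 273.31]
0.028 [297.95 265.09]
0.031 [298.21 263.92]
0.035 [298.57 262.36]
[(0.71, [237.5, 298.4])]
side before [(array([266.42, 205.86]), [264, 198, 5, 17, 66])] now [(array([281.75, 206.38]), [280, 199, 5, 17, 65])]
0 [266.15 207.72]
0.0035 [267.74 207.82]
0.007 [269.34 207.91]
0.028 [278.9  208.47]
0.031 [280.27 208.55]
0.035 [282.1  208.66]
[(0.72, [209.8, 313.6])]
```

View pics/b13.png

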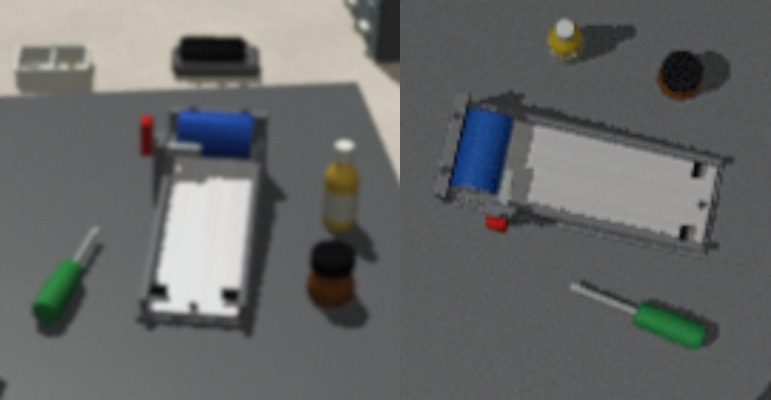

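Both cameras put the keeper at about 34 mm with at least 33.6 mm of travel, and the hard end was felt. The roller is at home, the bystanders haven't moved and the arm is clear. I let it settle and hand in.

```bash
python3 -m handwheel '[[0,0,0,0,0],[0,0,0,0,0],[0,0,0,0,0]]'; python3 -c "
from h import *
where();print(job_done())"
```

```text
time_s: 15.27
tcp_pos: [0.2901, -0.0362, 0.1493]
ee_rot: [[0.98, -0.195, -0.034], [-0.195, -0.981, 0.003], [-0.034, 0.004, -0.999]]
wrist_force: [-0.6, -1.0, 0.0]
gripper_width: 0.0001
t 15.27 stand mm [-62.7 283.6 149.3] yaw -11.23 F [-0.6 -1.   0. ] gw 0.0001
the job is handed in; nothing more can be done
None
```

I pushed the roller up the ramp with the shut fingertips at about 36 mm/s until it dropped into the cradle, then pushed the keeper in to its hard end. I handed the job in at 15.3 s; no verdict was reported.

**Last checks**
- **Roller:** a 9 N reaction showed it was against the stop. After I withdrew, its centre in the top view was within about 0.3 px of the predicted home. In the final pictures it looked unmoved.
- **Keeper:** both cameras put it at about 34 mm of its 35 mm, with about 33.6 mm of travel measured, and I felt the hard end.
- **Bystanders and arm:** the jar, bottle, driver, tray and mouse looked unmoved in the later pictures. I did not recheck the handset and lens, which the arm only passed over at about 230 mm height. The arm stood clear with about zero wrist force.

**What disagreed**
- The white part of the ramp floor looked about 10 mm longer than the stated edge.
- The roller met the stop about 4 mm later than a 22 mm finger width predicts, so the fingertip is probably narrower than that.
- At the keeper's hard end the wrist force briefly reached about 34 N in total, including about 21 N upward. A finger linkage was probably touching the top of the tab. This stayed below the 40 N and 120 N limits.

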